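Reset the home-alarm hub: shutter aside, press the sunken key, shutter back

ROBOT

A 7-joint arm with a two-finger parallel gripper is mounted at the origin on the work surface. World frame = base frame: x ahead of the robot, y to its left, z up, the work surface at z = 0. Lengths are in m, angles in rad, forces in N, time in s.
With the tool pointing down it reaches from about 0.4 to 0.875 m from the base axis. Payload 19.3 kg.
Tool frame: the origin (TCP) lies on the mounting face of the last link; the fingertips stand 173 mm ahead of it and the grasp point (between the pads) lies 155 mm ahead of it; z points along the fingers, y is the line along which they close (so a half turn about z gives the same grasp; the last joint's range is limited). The gripper opens to 85 mm and grips with 20 to 120 N. Pads are 22 mm wide; open, the fingers measure 114 mm over their backs; the gripper's body (76 mm by 85 mm) begins 54 mm behind the grasp point. The pads swing forward as they close: fully open they stand 13 mm farther back than shut.
Start: joints at [1.033, 0.521, -0.036, 1.599, 0.021, 1.021, -0.113], TCP at [0.282, -0.558, 0.405] pointing down, gripper open.
Joint ranges: [-2.91, 2.91], [-0.3, 2.13], [-1.5, 1.42], [0.17, 2.43], [-1.26, 4.41], [0.16, 1.93], [-2.52, 2.52]. Speed limits (rad/s): [1.89, 1.89, 2.39, 2.39, 3.01, 3.01, 3.01].

INTERFACE

Orientations are given as [roll, pitch, yaw] about the fixed x, y, z axes, in that order (R = Rz(yaw) Ry(pitch) Rx(roll)).
In Python, from workcell import bot, vision gives the robot as it stands.
- The arm moves only by the shell command python3 -m creep 'ROWS' [FORCE]. ROWS is JSON, a list that holds one entry, the list of rows, each a list of 7 numbers: the opening, from -1 (shut) to 1 (fully open), then the shift along the tool's x, y, z in cm, then the turn, a rotation vector about the tool's x, y, z in rad. In form: [[[grip, tx, ty, tz, rx, ry, rz], ...]]. A call has 1 to 12 rows; each row shifts and turns the commanded pose from where the row before left it, along the tool's axes as they then stand; what a row does not reach is not made up. A row lasts 1/8 s, in which the tool goes at most 62.5 mm and 10.7 degrees, less where a joint would pass 70% of its speed; a pose out of reach is approached as far as the arm can. A call with a gripper value outside its range is refused whole. The fingers move at their own pace and stop on an object; FORCE is the grip in N (left out, the last holds). Time passes only in rows, so rows that do not move let the fingers close. It gives the time, the measured TCP pose, the force, the opening and the grip force at its end, in the units of the state.
- bot.observe(): the state, without advancing time (a new reading comes with each control period).
- vision.grab_frame(name): name is "scene" or "top"; returns a dict with "image" (384x512x3 uint8, blue, green, red), "depth" (384x512 float32, m along the optical axis (not along the pixel's ray), 0 where there is no reading), "fovy" (degrees; the focal length in pixels is half the picture's height over the tangent of half this angle, whatever the lens; pixels are square), "cx", "cy" (the principal point, pixels), "k1" (the pictures are not rectified: a ray, as slopes to the right and down, at radius r is drawn at 1 + k1 r^2 times it, then the intrinsics apply), "cam_to_world" (4x4, takes a point from camera to world coordinates). Camera axes: x right, y down, z forward; pixel columns grow to the right and rows downward; lengths in m; the calibration is good to about 2 mm. A picture is of the moment at which its call begins.
- bot.job_done(): hands the job in; it is judged then, once.
The state is a dict: "clock": time; "qpos": joint angles; "qd": joint speeds; "joint_efforts": joint torques, N m; "position": TCP position; "tool_rot": TCP orientation; "force": force on the tool from outside, world axes, zero at the start; "moment": the same for the moment, N m; "grip_width": finger opening in m; "finger_force": force on a finger pad.
Only numpy, scipy, OpenCV 4.12 (cv2) and the standard library are available. Lean on these libraries where they do the work, as an engineer would, in place of code of your own. Each camera call takes 0.05 s, during which the arm holds its last target. There are 200 camera calls.

TASK

The home-alarm hub on the table needs a reset. With the fingertips, push its sliding shutter fully aside by the rib, reach down into the square well that it covered and press the sunken key fully down for a good second, then let it up and push the shutter fully back over the square well. Only push, never pinch or pick up: keep the hub standing where it is, leave the key in the round well alone and do not disturb the things around it.

Things in the scene. Friction and masses are not known exactly. Their poses are not given: they have to be found in the camera images.
- hub: white home-alarm hub standing loose on the table, about 1 kg, 120 mm (its x) by 190 mm (its y) by 55 mm tall, level, at any yaw; it slides if pushed with more than about 5 N. Origin: centre of its underside, z up. Slots of a speaker grille mark the +y end of its top. Two guide rails along y at x = -41 and +41 mm reach 61 mm above the table. Bystanders within 200 mm of it are lower than 115 mm
- square_well (a point): centre of the mouth of the hub's square well (x = 0, y = -31 mm in the hub's frame, level with its top face, 55 mm above the table): 48 mm wide, sides along the hub's x and y, 30 mm deep; under the shutter at the start
- round_well (a point): centre of the mouth of the hub's round well (x = 0, y = +31 mm in the hub's frame, 55 mm above the table): 48 mm across, 30 mm deep; open at the start
- shutter (a joint): slide of the hub's grey shutter, m: 0 = fully over the square well (within 4 mm of it at the start), 0.062 = at its far stop, over the round well with the square well wholly open; grows towards the hub's +y. It stays where it is left; about 1.5 N of friction, moderate damping
- shutter_rib (a point): centre of the top edge of the rib on the shutter, 75.5 mm above the table; its axes are the hub's. The rib is 50 mm long (x), 8 mm thick (y) and stands 16 mm above the shutter's plate, which measures 76 mm (x) by 56 mm (y), with its top face 59.5 mm above the table
- reset_key (a joint): travel of the key in the square well, m: 0 = up, 0.006 = fully down; a spring returns it, 1.5 N to start, 5 N fully down
- reset_key_top (a point): centre of the top of the grey round key (20 mm across) in the middle of the square well: 22 mm below the hub's top face (33 mm above the table) when up, 8 mm above the well's floor; moves down with the key
- other_key (a joint): travel of the like key in the round well, m: 0 = up, 0.006 = fully down; not to be pressed
- other_key_top (a point): centre of the top of the key in the round well, 33 mm above the table
- remote: black TV remote control lying flat, 44 x 160 x 18 mm (long side along its y), beside the hub; a bystander, loose; origin at the centre of its underside
- mug: white ceramic mug, 80 mm across, 95 mm tall, handle at its +y, beside the hub; a bystander, loose; origin at the centre of its underside
- tumbler: clear drinking glass, 68 mm across, 110 mm tall, beside the hub; a bystander, loose; origin at the centre of its underside
- candle: candle in an amber glass jar with a lid, 72 mm across, 80 mm tall, beside the hub; a bystander, loose; origin at the centre of its underside
- flask: steel drinks flask with a black cap, 72 mm across, 230 mm tall, to the right on the table; a bystander, loose; origin at the centre of its underside
- case: blue spectacles case lying flat, 65 x 160 x 40 mm, to the left on the table; a bystander, loose; origin at the centre of its underside
- tin: round brass tin, 90 mm across, 60 mm tall, to the left on the table; a bystander, loose; origin at the centre of its underside
There are look-alikes about, which are no part of the job. Leave any pink or purple look-alike of the hub alone.

How it is judged:
By the outcome, as a careful person would: the job done as asked, in the order asked, and still so for the second after the job is handed in, with the robot touching nothing.
It also fails if it takes over 51 s, if anything falls off the work surface, if the arm or the gripper's body presses on something with over 40 N, if the wrist force passes 120 N, or if a joint passes its speed limit or range.

## Working session

There is one attempt and no reset: what is moved stays moved. The work goes in short steps, Python scripts to look and compute and a shell command to move; the robot and the scene stay as the last step left them, time stands still between calls to the robot, and variables do not carry over. Pictures are saved under pics/ and viewed, at most 10 in all, crops included, and the job is handed in when it is done.

```bash
mkdir -p pics; ls
cat > h.py <<'E'
import numpy as np, cv2, pickle
from workcell import bot, vision
def grab(n):
    f=vision.grab_frame(n); pickle.dump(f,open(f'{n}.pkl','wb')); return f
def load(n): return pickle.load(open(f'{n}.pkl','rb'))
def K(f):
    h=f['image'].shape[0]; F=h/2/np.tan(np.radians(f['fovy'])/2)
    return np.array([[F,0,f['cx']],[0,F,f['cy']],[0,0,1.]])
def rays(f,uv):
    k=K(f); p=(np.atleast_2d(uv).astype(float)-[k[0,2],k[1,2]])/k[0,0]; q=p.copy()
    for _ in range(30): q=p/(1+f['k1']*(q**2).sum(1,keepdims=True))
    T=np.array(f['cam_to_world']); d=np.c_[q,np.ones(len(q))]
    return T[:3,3], d@T[:3,:3].T
def onplane(f,uv,z):
    o,d=rays(f,uv); return o+d*((z-o[2])/d[:,2])[:,None]
def withdepth(f,uv):
    o,d=rays(f,uv); uv=np.atleast_2d(uv).astype(int)
    return o+d*f['depth'][uv[:,1],uv[:,0]][:,None]
def proj(f,P):
    T=np.array(f['cam_to_world']); c=(np.atleast_2d(P)-T[:3,3])@T[:3,:3]; s=c[:,:2]/c[:,2:]
    s=s*(1+f['k1']*(s**2).sum(1,keepdims=True)); k=K(f); return s*k[0,0]+[k[0,2],k[1,2]]
E
python3 - <<'E'
from h import *
for n in('scene','top'):
    f=grab(n); cv2.imwrite(f'pics/{n}0.png',cv2.resize(f['image'],(800,600)))
    print(n,f['fovy'],f['cx'],f['cy'],f['k1'],np.round(f['cam_to_world'],3).tolist())
s=bot.observe(); print(s)
E
```

```text
pics
scene 46.69649223005841 248.54351174256814 188.22714865571072 -0.10259764421295775 [[-0.048, 0.848, -0.528, 1.112], [0.999, 0.044, -0.019, 0.04], [0.007, -0.528, -0.849, 1.116], [0.0, 0.0, 0.0, 1.0]]
top 45.82551486029111 258.93072635153 190.75937363546453 0.036281869099531926 [[-0.027, -0.986, 0.165, 0.233], [-1.0, 0.027, 0.002, 0.003], [-0.007, -0.165, -0.986, 1.618], [0.0, 0.0, 0.0, 1.0]]
{'clock': 0.1, 'qpos': array([ 1.03278927,  0.52193096, -0.03631841,  1.59993962,  0.02119553,
        1.02110024, -0.11282787]), 'qd': array([ 0.00153891, -0.00298777,  0.00011474, -0.00099819,  0.00148051,
       -0.0002149 ,  0.00112354]), 'joint_efforts': array([ 3.04921916e-03, -9.28488350e+01,  1.98387645e+00, -3.70533335e+01,
        1.81909458e-02,  5.30698104e-03,  1.17349045e-04]), 'position': array([ 0.2817526 , -0.55775012,  0.40420199]), 'tool_rot': array([-3.14060176e+00,  6.99834307e-05,  4.67757885e-01]), 'force': array([-0.39355431, -0.47951722, -0.64949686]), 'moment': array([-0.03261367, -0.00534096, -0.00818382]), 'finger_force': 0.0, 'grip_width': 0.08530451508318208}
```

View pics/scene0.png

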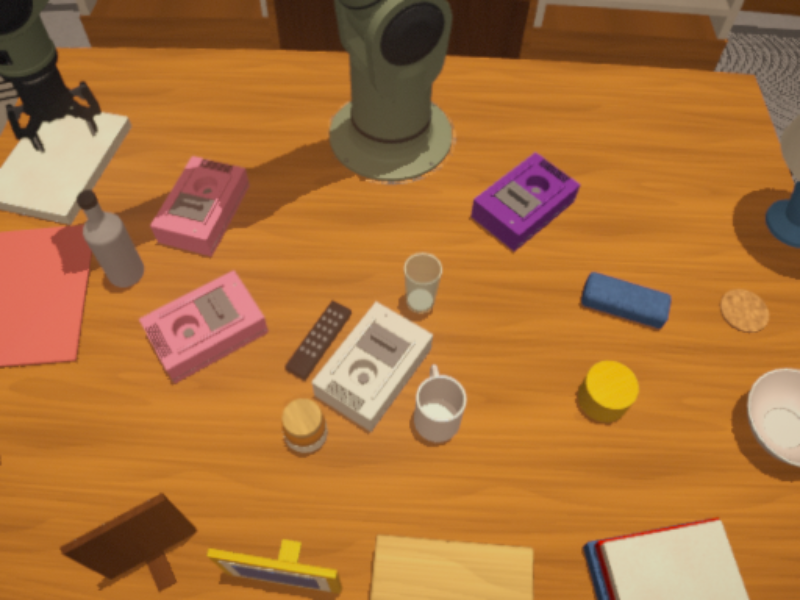

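View pics/top0.png

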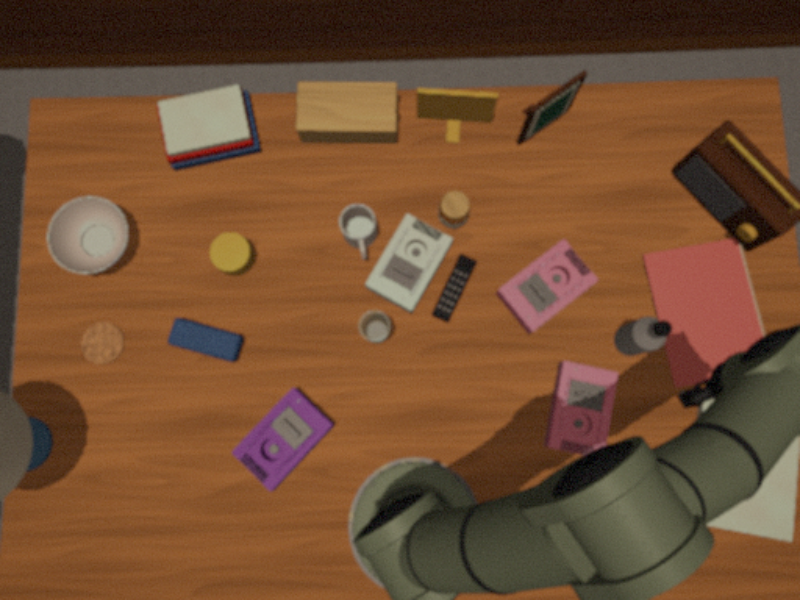

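The white hub is at scene (373,365) and top (410,262), both in 800x600 pixels. Its look-alikes are pink at scene (203,325) and (200,205), and purple at scene (525,200). Only the white one fits the description. The grille is at its lower-left end in the scene view, around (348,395). Next I'll measure it and confirm with a crop.

Run:
```python
from h import *
crops=[]
for n,c,R in(('scene',(373,365),70),('top',(410,262),50)):
    f=load(n); c=np.array(c)*.64; im=f['image']
    v,u=np.mgrid[0:384,0:512]; uv=np.c_[u.ravel(),v.ravel()]
    hsv=cv2.cvtColor(im,cv2.COLOR_BGR2HSV)
    near=(abs(u-c[0])<R)&(abs(v-c[1])<R)
    P=withdepth(f,uv).reshape(384,512,3)
    low=(hsv[...,1]<90)&near&(f['depth']>0)
    m=(low&(P[...,2]>.048)&(P[...,2]<.066)).astype(np.uint8)
    k,l,st,ce=cv2.connectedComponentsWithStats(m); i=l[int(c[1])-3:int(c[1])+4,int(c[0])-3:int(c[0])+4].ravel()
    i=np.bincount(i[i>0]).argmax(); mm=l==i
    print(n,'z med',np.median(P[mm][:,2]),'n',mm.sum())
    ct=max(cv2.findContours(mm.astype(np.uint8),cv2.RETR_EXTERNAL,cv2.CHAIN_APPROX_NONE)[0],key=len)[:,0]
    W=onplane(f,ct,.055)[:,:2]
    r=cv2.minAreaRect((W*1000).astype(np.float32)); print('rect mm',r)
    # shutter: grey (darker) pixels
    g=im.max(2); print('gray pct',np.percentile(g[mm],[5,20,40,60,80]))
    x0,y0=(c-R).astype(int); cr=im[max(y0,0):y0+2*R,x0:x0+2*R]; crops.append(cv2.resize(cr,(390,390),interpolation=cv2.INTER_CUBIC)); print('crop',x0,y0,390/(2*R))
cv2.imwrite('pics/crop1.png',np.hstack(crops))
```

```text
scene z med 0.05504239183038373 n 2641
rect mm ((583.4697265625, -4.376373291015625), (121.1644287109375, 193.00784301757812), 58.83208084106445)
gray pct [157. 165. 214. 226. 227.]
crop 168 163 2.7857142857142856
top z med 0.05618629180721779 n 1584
rect mm ((579.7236328125, -3.8074951171875), (120.18196105957031, 191.44322204589844), 58.69609451293945)
gray pct [109.  123.6 162.  170.  174. ]
crop 212 117 3.9
```

View pics/crop1.png

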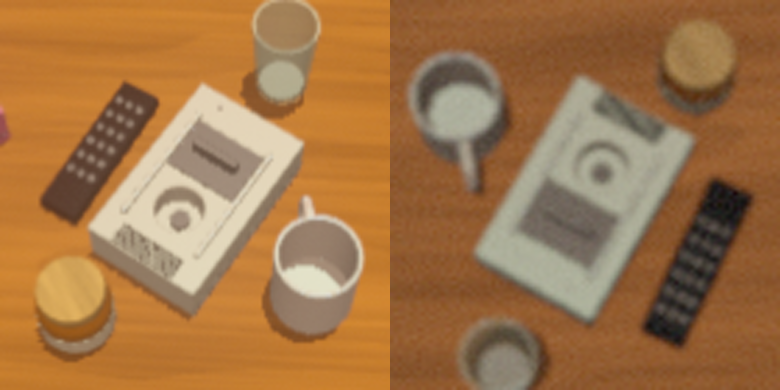

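The crop confirms the white hub. The grille is at crop (148,250) in the scene view and (630,112) in the top view. The shutter rib is at (215,152), the open round well at (180,210), and the hub's +y end points toward +x,-y in the world. Next I'll check feature points and clearances.

Run:
```python
from h import *
C=np.array([.5815,-.004]); a=np.radians(-121.2); X=np.array([np.cos(a),np.sin(a)]); Y=np.array([-np.sin(a),np.cos(a)])
loc=lambda w:np.round(1000*np.c_[(w[:,:2]-C)@X,(w[:,:2]-C)@Y]).tolist()
s,t=load('scene'),load('top')
sc=lambda p:np.array([168,163])+np.array(p)/2.786
tc=lambda p:np.array([212,117])+(np.array(p)-[390,0])/3.9
print('key2',loc(onplane(s,sc((180,218)),.033)),loc(onplane(t,tc((602,173)),.033)))
print('rib',loc(onplane(s,[sc((192,136)),sc((238,170))],.0755)),loc(onplane(t,[tc((543,212)),tc((596,238))],.0755)))
# two-view triangulation of rib centre
A=[];b=[]
for f,p in((s,sc((215,152))),(t,tc((569,225)))):
    o,d=rays(f,p); d=d[0]/np.linalg.norm(d[0]); M=np.eye(3)-np.outer(d,d); A.append(M); b.append(M@o)
p=np.linalg.solve(sum(A),sum(b)); print('rib tri',p,loc(p[None]))
P=withdepth(t,np.c_[[x.ravel() for x in np.meshgrid(range(512),range(384))]].T)
l=np.c_[(P[:,:2]-C)@X,(P[:,:2]-C)@Y]*1000
for n,px,z in(('tumbler',(375,322),.11),('mug',(357,222),.095),('candle',(455,205),.08),('flask cap',(661,328),.23)):
    w=onplane(t,np.array(px)*.64,z); print(n,np.round(w,3).tolist(),loc(w))
Ps=withdepth(s,np.c_[[x.ravel() for x in np.meshgrid(range(512),range(384))]].T)
for Q in(P,Ps):
    l=np.c_[(Q[:,:2]-C)@X,(Q[:,:2]-C)@Y]*1000
    for nm,c in(('square well',-31),):
        m=(Q[:,2]>.07)&(Q[:,2]<.13)&(np.hypot(l[:,0],l[:,1]-c)<110)
        d=np.hypot(l[m,0],l[m,1]-c); o=np.argsort(d)[:300:40]; print(nm,np.round(np.c_[l[m][o],1000*Q[m][o,2]]).tolist())
```

```text
key2 [[-1.0, 30.0]] [[5.0, 30.0]]
rib [[27.0, -31.0], [-30.0, -25.0]] [[-19.0, -36.0], [34.0, -33.0]]
rib tri [0.55037265 0.00973479 0.0621796 ] [[4.0, -34.0]]
tumbler [[0.435, 0.07, 0.11]] [[12.0, -164.0]]
mug [[0.662, 0.107, 0.095]] [[-136.0, 11.0]]
candle [[0.699, -0.113, 0.08]] [[32.0, 157.0]]
flask cap [[0.392, -0.494, 0.23]] [[518.0, 92.0]]
square well [[1.0, -30.0, 70.0], [-101.0, -28.0, 75.0]]
square well [[0.0, -30.0, 75.0], [17.0, -27.0, 73.0], [9.0, -136.0, 92.0], [-108.0, -26.0, 81.0]]
```

```bash
python3 -m creep '[[[-1,0,0,-6,0,0,0],[-1,0,0,-6,0,0,0],[-1,4.4,-3.6,0,0,0,0],[-1,4.4,-3.6,0,0,0,0],[-1,4.4,-3.6,0,0,0,0],[-1,4.4,-3.6,0,0,0,0],[-1,4.4,-3.6,0,0,0,0],[-1,4.4,-3.6,0,0,0,0],[-1,4.4,-3.6,0,0,0,0],[-1,4.4,-3.6,0,0,0,0],[-1,4.4,-3.6,0,0,0,0],[-1,4.4,-3.6,0,0,0,0]]]'
python3 -m creep '[[[-1,0,0,0,0,0,-0.178],[-1,0,0,0,0,0,-0.178],[-1,0,0,0,0,0,-0.178],[-1,0,0,0,0,0,-0.178],[-1,0,0,0,0,0,-0.178],[-1,0,0,0,0,0,-0.178],[-1,0,0,0,0,0,-0.178],[-1,0,0,0,0,0,-0.178],[-1,0,0,0,0,0,-0.178],[-1,0,0,0,0,0,-0.178],[-1,0,0,0,0,0,-0.178],[-1,0,0,0,0,0,-0.178]]]'
cat > st.py <<'E'
from h import *
from scipy.spatial.transform import Rotation as Ro
C=np.array([.5815,-.004]); a=np.radians(-121.2); X=np.array([np.cos(a),np.sin(a)]); Y=np.array([-np.sin(a),np.cos(a)])
s=bot.observe(); p=s['position']; R=Ro.from_euler('xyz',s['tool_rot']).as_matrix()
tip=p+R[:,2]*.173; d=tip[:2]-C; F=np.array(s['force'])
print('t',round(s['clock'],2),'tip hub mm',np.round([1000*d@X,1000*d@Y,1000*tip[2]],1),'F hub',np.round([F[:2]@X,F[:2]@Y,F[2]],1),'toolx yaw',round(np.degrees(np.arctan2(R[1,0],R[0,0])),1),'tilt',np.round(R[:2,2],4),'q',np.round(s['qpos'],2),'w',round(s['grip_width'],3))
E
python3 st.py
```

```text
clock: 1.6
position: [0.5126, -0.0364, 0.5247]
tool_rot: [3.142, 0.0, 0.468]
force: [0.4, -0.5, -0.3]
grip_width: -0.0003
finger_force: 0.0
clock: 3.1
position: [0.5122, -0.0382, 0.5245]
tool_rot: [-3.141, -0.0, 2.61]
force: [-0.2, -0.1, -0.5]
grip_width: -0.0002
finger_force: 0.0
t 3.1 tip hub mm [ 65.2 -41.7 351.5] F hub [ 0.2 -0.1 -0.5] toolx yaw 149.5 tilt [-0.0005  0.    ] q [ 0.51  0.29 -0.7   1.7   0.2   1.23  0.81] w -0.0
```

```bash
python3 -m creep '[[[-1,0.8,3.2,0,0,0,0],[-1,0.8,3.3,0,0,0,0.012],[-1,0,0,5,0,0,0],[-1,0,0,5,0,0,0],[-1,0,0,5,0,0,0],[-1,0,0,5,0,0,0],[-1,0,0,2,0,0,0],[-1,0,0,0,0,0,0],[-1,0,0,0,0,0,0]]]' >/dev/null
python3 st.py
python3 - <<'E'
from h import *
f=grab('scene'); P=withdepth(f,np.c_[[x.ravel() for x in np.meshgrid(range(512),range(384))]].T)
C=np.array([.5815,-.004]); a=np.radians(-121.2); X=np.array([np.cos(a),np.sin(a)]); Y=np.array([-np.sin(a),np.cos(a)])
l=np.c_[(P[:,:2]-C)@X,(P[:,:2]-C)@Y,P[:,2]]*1000
m=(np.hypot(l[:,0],l[:,1]+58)<60)&(l[:,2]>95)&(l[:,2]<165); print(m.sum())
for z in range(95,165,5):
    q=l[m&(l[:,2]>=z)&(l[:,2]<z+5)]
    if len(q): print(z,len(q),np.round(np.percentile(q,[3,50,97],axis=0)[:,:2]).tolist())
cr=f['image'][150:290,160:310]; cv2.imwrite('pics/t1.png',cv2.resize(cr,(640,597),interpolation=cv2.INTER_CUBIC))
E
```

```text
t 4.22 tip hub mm [ -0.2 -57.7 132.6] F hub [0.3 0.3 0.2] toolx yaw 148.5 tilt [0.001  0.0001] q [ 0.29  0.57 -0.61  1.91  0.45  0.8   0.45] w -0.0
57
135 6 [[-6.0, -49.0], [2.0, -46.0], [9.0, -45.0]]
140 9 [[-13.0, -55.0], [-8.0, -49.0], [7.0, -45.0]]
145 11 [[-13.0, -57.0], [-2.0, -48.0], [13.0, -44.0]]
150 10 [[-14.0, -54.0], [-6.0, -48.0], [8.0, -45.0]]
155 14 [[-14.0, -54.0], [-5.0, -48.0], [13.0, -43.0]]
160 7 [[-4.0, -46.0], [2.0, -46.0], [4.0, -44.0]]
```

View pics/t1.png

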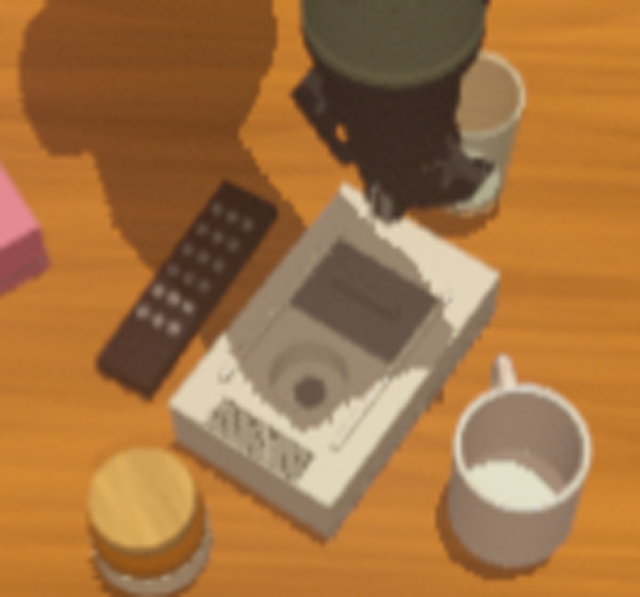

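Fingertips are seen at about 135 mm, so the 173 mm length holds when shut. The fingers stand on the -y side of the shutter at crop (385,215). Next I'll lower them and start to push.

```bash
python3 -m creep '[[[-1,0,0,3,0,0,0],[-1,0,0,2,0,0,0],[-1,0,0,1,0,0,0],[-1,0,0,0.6,0,0,0],[-1,0,0,0,0,0,0]]]' >/dev/null
python3 st.py; python3 -m creep '[[[-1,-0.4,0,0,0,0,0],[-1,-0.4,0,0,0,0,0],[-1,-0.3,0,0,0,0,0],[-1,-0.3,0,0,0,0,0],[-1,-0.3,0,0,0,0,0],[-1,-0.3,0,0,0,0,0]]]' >/dev/null; python3 st.py;  python3 -m creep '[[[-1,-0.3,0,0,0,0,0],[-1,-0.3,0,0,0,0,0]]]' >/dev/null; python3 st.py
```

```text
t 4.9 tip hub mm [  0.1 -57.8  66.1] F hub [-1.2 -0.5 -0.3] toolx yaw 148.5 tilt [ 0.0004 -0.    ] q [ 0.23  0.67 -0.54  1.95  0.54  0.67  0.37] w -0.0
t 5.65 tip hub mm [  0.2 -37.9  65.7] F hub [-0.5 -1.5  1.5] toolx yaw 148.5 tilt [-0.0001  0.0001] q [ 0.25  0.69 -0.54  1.9   0.54  0.7   0.41] w -0.0
t 5.9 tip hub mm [  0.3 -31.8  65.7] F hub [ 1.2 -2.1  0.6] toolx yaw 148.5 tilt [0.     0.0001] q [ 0.26  0.7  -0.54  1.89  0.54  0.7   0.42] w -0.0
```

```bash
python3 -m creep '[[[-1,-0.3,0,0,0,0,0],[-1,-0.3,0,0,0,0,0],[-1,-0.3,0,0,0,0,0],[-1,-0.3,0,0,0,0,0],[-1,-0.3,0,0,0,0,0],[-1,-0.3,0,0,0,0,0],[-1,-0.3,0,0,0,0,0],[-1,-0.3,0,0,0,0,0],[-1,-0.3,0,0,0,0,0],[-1,-0.3,0,0,0,0,0],[-1,-0.3,0,0,0,0,0],[-1,-0.3,0,0,0,0,0]]]' >/dev/null; python3 st.py
python3 -m creep '[[[-1,-0.2,0,0,0,0,0],[-1,-0.2,0,0,0,0,0]]]' >/dev/null; python3 st.py
python3 -m creep '[[[-1,-0.1,0,0,0,0,0],[-1,-0.1,0,0,0,0,0]]]' >/dev/null; python3 st.py
```

```text
t 7.4 tip hub mm [ 0.5  4.1 65.7] F hub [-1.  -1.3 -0.2] toolx yaw 148.5 tilt [-0.0001  0.    ] q [ 0.28  0.73 -0.54  1.81  0.53  0.75  0.48] w -0.0
t 7.65 tip hub mm [ 0.6  8.1 65.7] F hub [-1.4 -2.3  0.9] toolx yaw 148.5 tilt [-0.0001 -0.    ] q [ 0.29  0.74 -0.54  1.8   0.53  0.76  0.48] w 0.0
t 7.9 tip hub mm [ 0.6 10.  65.7] F hub [-1.2 -2.3  1.1] toolx yaw 148.5 tilt [-0.0001  0.    ] q [ 0.29  0.74 -0.54  1.79  0.53  0.76  0.49] w 0.0
```

Run:
```python
from h import *
f=grab('scene')
cr=f['image'][150:290,160:310]; cv2.imwrite('pics/t2.png',cv2.resize(cr,(640,597),interpolation=cv2.INTER_CUBIC))
```

```text
(no output)
```

View pics/t2.png

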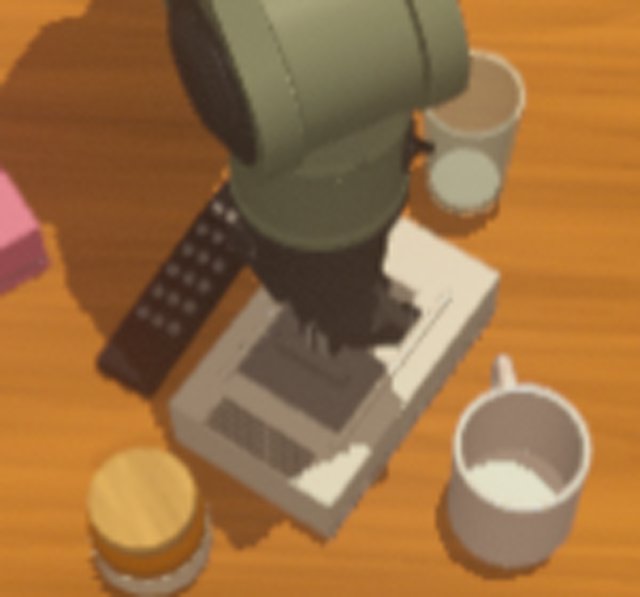

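The shutter now lies over the round well, at crop (310,370), and the hub corners haven't moved. Next I'll creep to the stop while watching the force.

```bash
python3 -m creep '[[[-1,-0.1,0,0,0,0,0],[-1,-0.1,0,0,0,0,0]]]' >/dev/null; python3 st.py|cut -c1-75
python3 -m creep '[[[-1,-0.1,0,0,0,0,0]]]' >/dev/null; python3 st.py|cut -c1-75
python3 -m creep '[[[-1,-0.1,0,0,0,0,0]]]' >/dev/null; python3 st.py|cut -c1-75
python3 -m creep '[[[-1,-0.05,0,0,0,0,0]]]' >/dev/null; python3 st.py|cut -c1-75
python3 -m creep '[[[-1,-0.05,0,0,0,0,0]]]' >/dev/null; python3 st.py|cut -c1-75
```

```text
t 8.2 tip hub mm [ 0.6 12.  65.7] F hub [-1.2 -1.1  0.7] toolx yaw 148.5 ti
t 8.32 tip hub mm [ 0.6 13.  65.7] F hub [-0.7 -1.5 -0.1] toolx yaw 148.5 t
t 8.45 tip hub mm [ 0.6 14.1 65.7] F hub [-0.9 -0.8  0.4] toolx yaw 148.5 t
t 8.57 tip hub mm [ 0.6 14.4 65.7] F hub [-1.1 -4.5  1.3] toolx yaw 148.5 t
t 8.7 tip hub mm [ 0.6 14.5 65.7] F hub [-0.4 -7.8  3.6] toolx yaw 148.5 ti
```

The stop is reached: the force rose sharply at tip y = 14.4 mm. Next I'll back off to the well and go down.

```bash
python3 -m creep '[[[-1,0.6,0,0,0,0,0],[-1,2,0,0,0,0,0],[-1,2,0.05,0,0,0,0],[-1,0,0,0,0,0,0]]]' >/dev/null; python3 st.py
python3 - <<'E'
from h import *
f=grab('scene'); cr=f['image'][150:290,160:310]; cv2.imwrite('pics/t3.png',cv2.resize(cr,(640,597),interpolation=cv2.INTER_CUBIC))
E
```

```text
t 9.2 tip hub mm [ -0.3 -32.   65.9] F hub [-0.8  0.8 -0.1] toolx yaw 148.6 tilt [-0.     -0.0002] q [ 0.26  0.7  -0.54  1.89  0.54  0.7   0.42] w 0.0
```

View pics/t3.png

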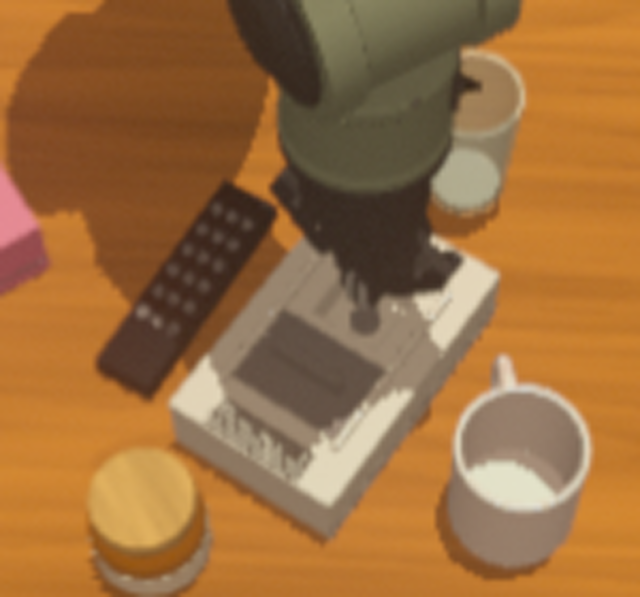

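The square well is open and the fingertips at crop (355,295) are over the key at (365,320). Going down.

```bash
python3 -m creep '[[[-1,0,0,1,0,0,0],[-1,0,0,1,0,0,0],[-1,0,0,0.6,0,0,0],[-1,0,0,0.4,0,0,0],[-1,0,0,0,0,0,0]]]' >/dev/null; python3 st.py|cut -c1-80
python3 -m creep '[[[-1,0,0,0.2,0,0,0],[-1,0,0,0.2,0,0,0]]]' >/dev/null; python3 st.py|cut -c1-80
python3 -m creep '[[[-1,0,0,0.2,0,0,0],[-1,0,0,0.1,0,0,0]]]' >/dev/null; python3 st.py|cut -c1-80
```

```text
t 9.88 tip hub mm [ -0.1 -31.1  35.4] F hub [-0.6  0.8  0.4] toolx yaw 148.5 til
t 10.12 tip hub mm [ -0.3 -30.8  31.9] F hub [ 0.1 -0.2  2.5] toolx yaw 148.5 ti
t 10.38 tip hub mm [ -0.3 -30.8  28.7] F hub [-0.5  0.3  4.3] toolx yaw 148.5 ti
```

```bash
python3 -m creep '[[[-1,0,0,0.1,0,0,0],[-1,0,0,0.05,0,0,0]]]' >/dev/null; python3 st.py|cut -c1-80
python3 -m creep '[[[-1,0,0,0.05,0,0,0],[-1,0,0,0,0,0,0]]]' >/dev/null; python3 st.py|cut -c1-80
python3 -m creep '[[[-1,0,0,0.05,0,0,0],[-1,0,0,0,0,0,0]]]' >/dev/null; python3 st.py|cut -c1-80
```

```text
t 10.62 tip hub mm [ -0.3 -30.8  27.4] F hub [ 0.9 -0.1 12.1] toolx yaw 148.5 ti
t 10.88 tip hub mm [ -0.3 -30.8  27.3] F hub [ 2.1 -1.8 16. ] toolx yaw 148.5 ti
t 11.12 tip hub mm [ -0.4 -30.8  27.2] F hub [ 3.9 -4.3 24.4] toolx yaw 148.5 ti
```

```bash
python3 -m creep '[[[-1,0,0,-0.05,0,0,0],[-1,0,0,0,0,0,0],[-1,0,0,0,0,0,0],[-1,0,0,0,0,0,0],[-1,0,0,0,0,0,0],[-1,0,0,0,0,0,0],[-1,0,0,0,0,0,0],[-1,0,0,0,0,0,0],[-1,0,0,0,0,0,0],[-1,0,0,0,0,0,0],[-1,0,0,0,0,0,0],[-1,0,0,0,0,0,0]]]' >/dev/null; python3 st.py|cut -c1-80
python3 -m creep '[[[-1,0,0,-0.5,0,0,0],[-1,0,0,-0.7,0,0,0],[-1,0,0,-1.5,0,0,0],[-1,0,0,-2,0,0,0],[-1,0,0,-1.8,0,0,0],[-1,0,0,0,0,0,0]]]' >/dev/null; python3 st.py|cut -c1-80
```

```text
t 12.62 tip hub mm [ -0.3 -30.8  27.3] F hub [ 0.9 -2.2 16.5] toolx yaw 148.5 ti
t 13.38 tip hub mm [ -0.5 -30.2  93.6] F hub [0.6 0.5 0.2] toolx yaw 148.5 tilt
```

```bash
python3 -m creep '[[[-1,-2,0,0,0,0,0],[-1,-3,0,0,0,0,0],[-1,-2.6,0,0,0,0,0],[-1,-1,0,0,0,0,0],[-1,0,0,0,0,0,0],[-1,0,0,1.5,0,0,0],[-1,0,0,1,0,0,0],[-1,0,0,0.25,0,0,0],[-1,0,0,0,0,0,0]]]' >/dev/null; python3 st.py|cut -c1-80
python3 -m creep '[[[-1,0.3,0,0,0,0,0],[-1,0.3,0,0,0,0,0],[-1,0.3,0,0,0,0,0],[-1,0.3,0,0,0,0,0],[-1,0.3,0,0,0,0,0],[-1,0.3,0,0,0,0,0]]]' >/dev/null; python3 st.py|cut -c1-80
```

```text
t 14.5 tip hub mm [ 0.2 54.7 64. ] F hub [ 1.  -0.5  0.3] toolx yaw 148.5 tilt [
t 15.25 tip hub mm [ 0.2 37.  64.3] F hub [-0.   1.2  1.3] toolx yaw 148.5 tilt
```

```bash
python3 -m creep '[[[-1,0.3,0,0,0,0,0],[-1,0.3,0,0,0,0,0],[-1,0.3,0,0,0,0,0],[-1,0.3,0,0,0,0,0],[-1,0.3,0,0,0,0,0],[-1,0.3,0,0,0,0,0],[-1,0.3,0,0,0,0,0],[-1,0.3,0,0,0,0,0],[-1,0.3,0,0,0,0,0],[-1,0.3,0,0,0,0,0],[-1,0.3,0,0,0,0,0],[-1,0.3,0,0,0,0,0]]]' >/dev/null; python3 st.py|cut -c1-80
python3 -m creep '[[[-1,0.2,0,0,0,0,0],[-1,0.2,0,0,0,0,0],[-1,0.2,0,0,0,0,0],[-1,0.2,0,0,0,0,0],[-1,0.2,0,0,0,0,0]]]' >/dev/null; python3 st.py|cut -c1-80
python3 -m creep '[[[-1,0.1,0,0,0,0,0],[-1,0.1,0,0,0,0,0]]]' >/dev/null; python3 st.py|cut -c1-80
python3 -m creep '[[[-1,0.1,0,0,0,0,0]]]' >/dev/null; python3 st.py|cut -c1-80
```

```text
t 16.75 tip hub mm [ 0.1  0.8 64.2] F hub [0.4 1.9 0. ] toolx yaw 148.5 tilt [-0
t 17.38 tip hub mm [-0.  -9.1 64.2] F hub [ 1.5  1.4 -1.1] toolx yaw 148.5 tilt 
t 17.62 tip hub mm [ -0.1 -11.1  64.2] F hub [1.8 2.  0.4] toolx yaw 148.5 tilt 
t 17.75 tip hub mm [ -0.1 -12.1  64.2] F hub [ 2.4  2.2 -0.2] toolx yaw 148.5 ti
```

```bash
for i in 1; do :; done
python3 -m creep '[[[-1,0.1,0,0,0,0,0]]]' >/dev/null; python3 st.py|cut -c1-80
python3 -m creep '[[[-1,0.05,0,0,0,0,0]]]' >/dev/null; python3 st.py|cut -c1-80
python3 -m creep '[[[-1,0.05,0,0,0,0,0]]]' >/dev/null; python3 st.py|cut -c1-80
python3 -m creep '[[[-1,0.05,0,0,0,0,0]]]' >/dev/null; python3 st.py|cut -c1-80
```

```text
t 17.88 tip hub mm [ -0.1 -13.1  64.2] F hub [ 0.8  1.9 -0.7] toolx yaw 148.5 ti
t 18.0 tip hub mm [ -0.1 -13.6  64.2] F hub [ 1.4  2.1 -1.1] toolx yaw 148.5 til
t 18.12 tip hub mm [ -0.  -14.   64.2] F hub [1.  0.7 0.3] toolx yaw 148.5 tilt 
t 18.25 tip hub mm [ -0.1 -14.5  64.2] F hub [0.9 1.2 0.3] toolx yaw 148.5 tilt
```

```bash
python3 -m creep '[[[-1,0.05,0,0,0,0,0]]]' >/dev/null; python3 st.py|cut -c1-80
python3 -m creep '[[[-1,0.05,0,0,0,0,0]]]' >/dev/null; python3 st.py|cut -c1-80
python3 -m creep '[[[-1,0.05,0,0,0,0,0]]]' >/dev/null; python3 st.py|cut -c1-80
```

```text
t 18.38 tip hub mm [ -0.1 -15.   64.2] F hub [2.1 0.8 0.1] toolx yaw 148.5 tilt 
t 18.5 tip hub mm [ -0.1 -15.5  64.2] F hub [ 0.4  1.4 -0.7] toolx yaw 148.5 til
t 18.62 tip hub mm [ -0.1 -16.   64.2] F hub [ 1.7  0.9 -0.9] toolx yaw 148.5 ti
```

```bash
python3 -m creep '[[[-1,0.05,0,0,0,0,0]]]' >/dev/null; python3 st.py|cut -c1-80
python3 -m creep '[[[-1,0.05,0,0,0,0,0]]]' >/dev/null; python3 st.py|cut -c1-80
python3 -m creep '[[[-1,0.05,0,0,0,0,0]]]' >/dev/null; python3 st.py|cut -c1-80
```

```text
t 18.75 tip hub mm [ -0.1 -16.6  64.2] F hub [ 0.9  1.9 -0.2] toolx yaw 148.5 ti
t 18.88 tip hub mm [ -0.1 -17.1  64.2] F hub [1.5 0.9 0.3] toolx yaw 148.5 tilt 
t 19.0 tip hub mm [ -0.1 -17.5  64.2] F hub [ 2.4  1.5 -0.6] toolx yaw 148.5 til
```

```bash
python3 -m creep '[[[-1,0.05,0,0,0,0,0]]]' >/dev/null; python3 st.py|cut -c1-80
python3 -m creep '[[[-1,0.03,0,0,0,0,0]]]' >/dev/null; python3 st.py|cut -c1-80
```

```text
t 19.12 tip hub mm [ -0.1 -17.8  64.2] F hub [ 1.2  5.5 -2.8] toolx yaw 148.5 ti
t 19.25 tip hub mm [ -0.1 -17.9  64.2] F hub [ 0.7  5.5 -2.1] toolx yaw 148.5 ti
```

The shutter hit its stop at -17.8 mm, exactly where predicted (-17.6). Next I'll back off, lift away and look.

```bash
python3 -m creep '[[[-1,-0.4,0,0,0,0,0],[-1,-0.4,0,0,0,0,0],[-1,0,0,-3,0,0,0],[-1,0,0,-5,0,0,0],[-1,0,0,-5,0,0,0],[-1,0,0,-5,0,0,0],[-1,0,-5,0,0,0,0],[-1,0,-5,0,0,0,0],[-1,0,-5,0,0,0,0],[-1,0,-5,0,0,0,0],[-1,0,0,0,0,0,0]]]' >/dev/null; python3 st.py
python3 - <<'E'
from h import *
f0=load('scene0') if False else None
f=grab('scene'); cr=f['image'][150:290,160:310]; cv2.imwrite('pics/t4.png',cv2.resize(cr,(640,597),interpolation=cv2.INTER_CUBIC))
E
```

```text
t 20.62 tip hub mm [203.7 -11.2 244.2] F hub [-1.1  0.4 -0.2] toolx yaw 148.2 tilt [-0.0011 -0.001 ] q [ 0.76  0.37 -0.67  1.89  0.27  0.98  0.99] w 0.0
```

View pics/t4.png

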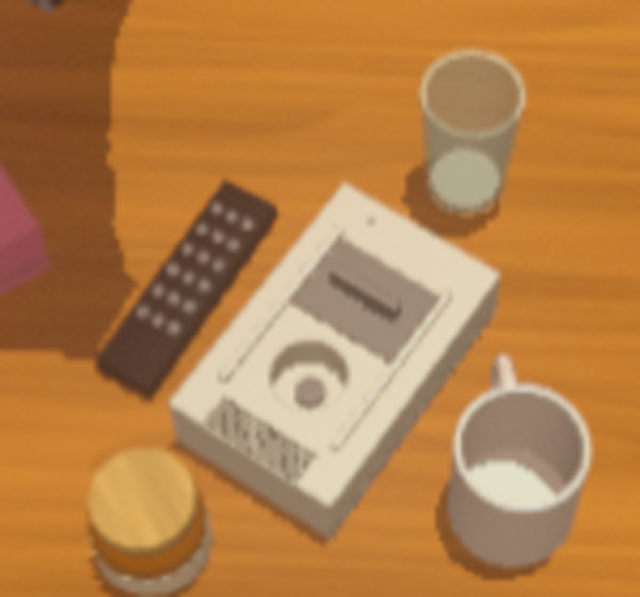

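The shutter is fully back over the square well at crop (365,300). The hub corners at (345,183), (498,275) and (325,540) are where they were, and the bystanders haven't moved. Handing in.

```bash
python3 -c "
from workcell import bot
print(bot.job_done())"
```

```text
the job is handed in; nothing more can be done
None
```

The job is handed in at about 21 s: I pushed the shutter fully aside, held the reset key fully down for about 1.5 s, and pushed the shutter back to its stop over the square well; the final picture shows the hub and its neighbours where they were.

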